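# Clear the finished boards, then crack the stuck dry-box lid and hold it ajar

## Robot

A 6-joint arm with a two-finger parallel gripper is mounted at the origin on the work surface. World frame = base frame: x ahead of the robot, y to its left, z up, the work surface at z = 0. Lengths are in m, angles in degrees, forces in N, time in s.
With the tool pointing down it reaches from about 0.4 to 0.825 m from the base axis. Payload 7 kg.
Tool frame: the origin (TCP) lies at the very end of the fingers, on their centre line; the grasp point (between the pads) lies 19 mm behind it; x points along the fingers, z is the direction in which the jaws open and shut, and the axes are right-handed (so a half turn about x gives the same grasp; the last joint's range is limited). The gripper opens to 88 mm and grips with 3 to 60 N. Pads are 19 mm wide; open, the fingers measure 130 mm over their backs; the gripper's body (78 mm by 193 mm) begins 47 mm behind the grasp point.
Start: joints at [-50.472, 20.546, 0.682, 0, -70.136, -16.507], TCP at [0.264, -0.621, 0.227] pointing down, gripper open.
Joint ranges: [-176.03, 176.03], [-82.01, 121.73], [-58.28, 71.71], [-173.87, 95.51], [-174.79, -0.11], [-173.66, 173.66]. Speed limits (degrees/s): [136.94, 136.94, 172.46, 180, 180, 180].

## Interface

Orientations are given as [roll, pitch, yaw] about the fixed x, y, z axes, in that order (R = Rz(yaw) Ry(pitch) Rx(roll)).
In Python, from plant import * gives the robot as it stands.
- The arm moves only by the tool arm_command, never from a script. Its argument "commands" is one flat list of numbers, 5 for each row, row after row: the shift along the tool's x, y, z in mm, then the turn about the tool's x in degrees, then the opening in per cent of the stroke, from 0 (shut) to 100 (fully open). A call has 1 to 5 rows; each row shifts and turns the pose as measured when the row begins, along the tool's axes as they then stand; what a row does not reach is not made up. A row lasts 1/8 s, in which the tool goes at most 62.5 mm and 10.7 degrees, less where a joint would pass 70% of its speed; a pose out of reach is approached as far as the arm can. A call is refused whole if a number of a shift passes 62.5 or a number of a turn 10.7, either way. A call with a gripper value outside its range is refused whole. The fingers move at their own pace and stop on an object; the grip force is fixed at half the most. Time passes only in rows, so rows that do not move let the fingers close. It gives the time, the measured TCP pose, the force and the opening at its end, in the units of the state.
- get_obs(): the state, without advancing time (a new reading comes with each control period).
- snapshot(name): name is "scene" or "top"; returns a dict with "frame" (420x560x3 uint8, blue, green, red), "fov_y" (degrees; the focal length in pixels is half the picture's height over the tangent of half this angle, whatever the lens; pixels are square), "cx", "cy" (the principal point, pixels), "world_to_cam" (4x4, takes a point from world to camera coordinates). Camera axes: x right, y up, looking along -z (the intrinsics and any distortion apply to the point x, -y, -z); pixel columns grow to the right and rows downward; lengths in m; the calibration is good to about 2 mm. A picture is of the moment at which its call begins. There is no depth.
- close_job(): hands the job in, once; it reports no verdict.
The state is a dict: "clock": time; "joint_pos": joint angles; "qvel": joint speeds; "tau": joint torques, N m; "tool_pos": TCP position; "orientation": TCP orientation; "force": force on the tool from outside, world axes, zero at the start; "moment": the same for the moment, N m; "opening": finger opening in m.
Only numpy, scipy, OpenCV 4.12 (cv2) and the standard library are available. Lean on these libraries where they do the work, as an engineer would, in place of code of your own. Each camera call takes 0.05 s, during which the arm holds its last target. There are 200 camera calls.

## Task

Move the two finished boards from the catch tray of the board separator into the black tote, lying flat component side up next to each other, set down rather than dropped. Only then break the dry box's stuck lid free of its gasket and keep holding it about a finger's width open (2 cm at the front edge), so that I can slip a fresh humidity card in before the boards are stored; do not let it jump wide open, and finish while still holding it there. Leave the tweezer pot, the tin and the bottle where they stand.

Things in the scene. Friction and masses are not known exactly. Their poses are not given: they have to be found in the camera images.
- tray_floor (a point): Centre of the inner floor (3 mm above the bench) of the fixed aluminium catch tray at the end of the board separator's outfeed belt. Inside 254 mm (its x) by 194 mm (its y), walls 3 mm thick, rim 25 mm above the bench. The belt (200 mm wide, side guides up to 66 mm above the bench) begins 110 mm from the centre on the tray's +y side.
- board_a_mid (a point): One of two alike loose finished boards, about 60 g, flat in the tray at any yaw: green, 64 (its x) by 36 (its y) by 2 mm. Mid-board a black block, 32 (x) by 26 mm (y), 2 to 20 mm above the underside: grip it across y; the board is bare on those sides. White connector at -x and round capacitor at +x, 14 mm high. Point: on the block's axis, 10 mm above the underside; z leaves the component side.
- board_b_mid (a point): The other finished board, the same in every way.
- tote_floor (a point): Centre of the inner floor (4 mm above the bench) of the black open tote with a yellow front label; loose, 0.7 kg. Inside 232 mm along its x by 172 mm along its y, rim 55 mm above the bench; its rim flange is 256 by 200 mm outside.
- dry_box: Fixed grey dry box, 220 mm (its x) by 300 mm (its y), 120 mm high, orange gasket on its rim, clear hinged lid on top; both latches already hang open on the front. Origin: centre of its underside. Its front is its -x side; the lid hinges on the +x side.
- dry_lid (a joint): Opening angle of the lid (0.36 to 0.63 kg): 0 shut, grows as the front edge, 236 mm from the hinge line, rises (0.085 rad = 20 mm open). Stuck to the gasket: about 11 to 18 N up at the handle breaks it free, within the first 1 mm; it fades over the first 8 mm at the front edge, then only the lid's weight is felt (1 to 4 N at the handle). Let go, it falls shut. Never past 0.19 rad (45 mm).
- lid_handle (a point): Middle of the lid's dark grey bow handle: a round bar 12 mm thick along the box's y, posts 52 mm either side of the middle; bar centre 32 mm above the lid's top face (161 mm above the bench when shut), 190 mm from the hinge line towards the front and 38 mm above it. This frame turns with the lid.
- lid_hinge (a point): Point on the hinge line half-way along it, 118 mm behind the box's centre and 123 mm above the bench; axes as the box's. The lid turns about this point's y axis.
- tweezer_pot: Blue round pot with two tweezers standing in it, 72 mm across, pot 62 mm high, tweezers up to 130 mm. Loose; stays where it is. Origin: centre of its underside.
- flux_tin: Flat round metal tin, 60 mm across, 22 mm high. Loose; stays where it is. Origin: centre of its underside.
- cleaner_bottle: Small amber bottle with white cap, 42 mm across, 85 mm high. Loose; stays where it is. Origin: centre of its underside.
Things that resemble listed ones, but are neither listed nor needed, are in the scene too. What is shaped like the part that bears board_a_mid but blue, pink or red is not meant.

How it is judged:
By the outcome, as a careful person would: the job done as asked, in the order asked, and still so for the second after the job is handed in, while the arm keeps its last pose, push and grip.
It also fails if it takes over 62 s, if anything falls off the work surface, if the arm or the gripper's body presses on something with over 40 N, if the wrist force passes 120 N, or if a joint passes its speed limit or range.

## Working session

There is one attempt and no reset: what is moved stays moved. The work goes in short steps, Python scripts to look and compute and a tool call to move; the robot and the scene stay as the last step left them, time stands still between calls to the robot, and variables do not carry over. Pictures are saved under pics/ and viewed, about 8 in all and at most 12, crops included, and the job is handed in when it is done.

Besides the shell and the picture viewer there is one more tool, called after "Call:" as name(argument=value, ...) on one line, values as JSON. arm_command: Moves the arm, as the interface text tells. Its arguments: {"type":"object","properties":{"commands":{"type":"array"}},"required":["commands"]}

```bash
mkdir -p pics; ls
cat > h.py <<'E'
from plant import *
import numpy as np, cv2
def cam(name):
    s=snapshot(name); return s
def proj(s,P):
    P=np.atleast_2d(P); W=np.array(s["world_to_cam"]); c=P@W[:3,:3].T+W[:3,3]
    f=s["frame"].shape[0]/2/np.tan(np.radians(s["fov_y"]/2))
    return np.c_[s["cx"]+f*c[:,0]/-c[:,2], s["cy"]+f*-c[:,1]/-c[:,2]]
def ray(s,uv,z):
    uv=np.atleast_2d(uv); W=np.array(s["world_to_cam"]);R=W[:3,:3];o=-R.T@W[:3,3]
    f=s["frame"].shape[0]/2/np.tan(np.radians(s["fov_y"]/2))
    d=np.c_[(uv[:,0]-s["cx"])/f,-(uv[:,1]-s["cy"])/f,-np.ones(len(uv))]@R
    return o+d*((z-o[2])/d[:,2])[:,None]
E
python3 - <<'E'
from h import *
import pickle
for n in("scene","top"):
    s=cam(n); pickle.dump(s,open(n+"0.pkl","wb"))
    cv2.imwrite(f"pics/{n}0.png",cv2.resize(s["frame"],None,fx=1.42,fy=1.42,interpolation=cv2.INTER_CUBIC))
    W=s["world_to_cam"];print(n,{k:v for k,v in s.items() if k not in("frame",)})
print(get_obs())
E
```

```text
pics
scene {'fov_y': 48.89741553313169, 'cx': 271.82363233857654, 'cy': 207.81184976100872, 'world_to_cam': array([[ 0.44002557,  0.89798208, -0.00238561, -0.293128  ],
       [-0.63127009,  0.31121965,  0.71038046,  0.23532736],
       [ 0.63865137, -0.3110796 ,  0.70381383, -1.64702754],
       [ 0.        ,  0.        ,  0.        ,  1.        ]])}
top {'fov_y': 46.86632181275649, 'cx': 275.1544028305284, 'cy': 208.47733160393196, 'world_to_cam': array([[ 0.00492682, -0.99997035,  0.00591891,  0.08061299],
       [ 0.99164511,  0.00564861,  0.12887232, -0.54476688],
       [-0.12890193,  0.00523453,  0.99164353, -1.3104372 ],
       [ 0.        ,  0.        ,  0.        ,  1.        ]])}
{'clock': 0.1, 'joint_pos': array([-5.04735286e+01,  2.05881033e+01,  6.38893529e-01, -1.82773916e-02,
       -7.01355665e+01, -1.65099113e+01]), 'qvel': array([-0.00326541, -0.10966402,  0.04104008,  0.17536626, -0.02523614,
        0.0672629 ]), 'tau': array([-1.01030222e-03, -5.84163165e+01,  2.93753386e+01,  7.01549068e+00,
        1.02046720e-02, -4.75706224e-05]), 'tool_pos': array([ 0.26376208, -0.62085611,  0.22570497]), 'orientation': array([  5.05368441,  89.91349946, 118.0640212 ]), 'force': array([ 0.67476018, -1.1502333 , -0.20982381]), 'moment': array([ 0.05023155, -0.02810951, -0.01131811]), 'opening': 0.08762737132454539}
```

View pics/scene0.png

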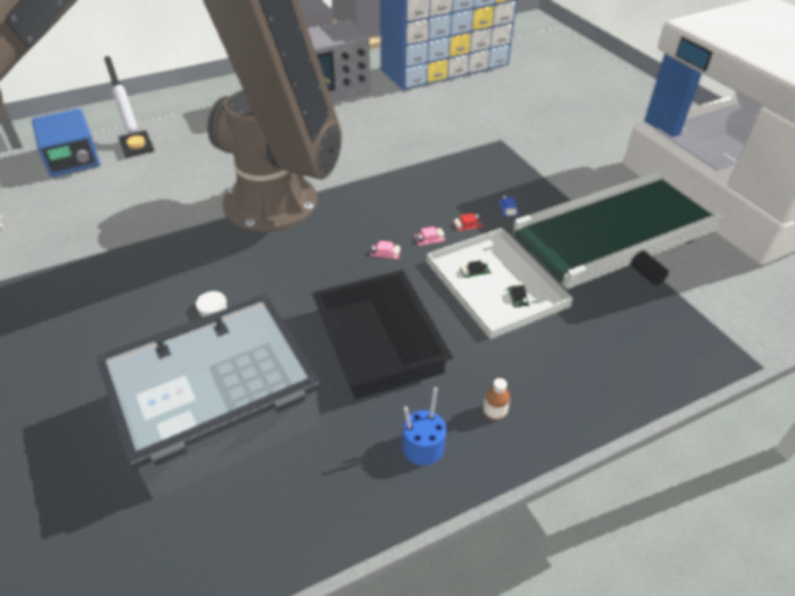

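View pics/top0.png

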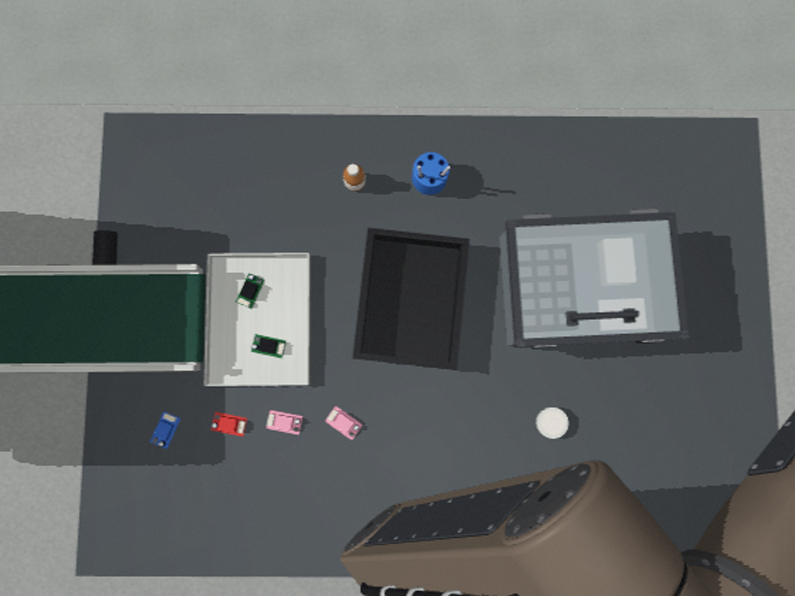

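```bash
cat > m.py <<'E'
from h import *
import pickle
s=pickle.load(open("top0.pkl","rb")); F=s["frame"]; k=1.42
hsv=cv2.cvtColor(F,cv2.COLOR_BGR2HSV).astype(int)
# tray roi
x0,x1,y0,y1=160,205,185,260
def cents(mask,z,minA=8):
    n,l,st,c=cv2.connectedComponentsWithStats(mask.astype(np.uint8))
    for i in range(1,n):
        if st[i,4]<minA: continue
        ys,xs=np.where(l==i); P=ray(s,np.c_[xs,ys]+0.0,z)[:,:2]; m=P.mean(0)
        w,v=np.linalg.eigh(np.cov((P-m).T)); r=cv2.minAreaRect((P*1000).astype(np.float32))
        print(st[i,4],"px",c[i].round(1),"w",m.round(4),"axis",np.degrees(np.arctan2(v[1,1],v[0,1])).round(1),"rect",np.round(r[0],1),np.round(r[1],1),round(r[2],1))
roi=np.zeros(F.shape[:2],bool); roi[y0:y1,x0:x1]=1
print("green");cents(roi&(hsv[...,0]>40)&(hsv[...,0]<90)&(hsv[...,1]>90),.005)
print("dark");cents(roi&(F.max(2)<45),.023)
print("notwhite");cents(roi&((F.min(2)<120)),.005,30)
for nm,b,z in(("tote",(240,340,155,268),.055),):
    r=np.zeros_like(roi); r[b[2]:b[3],b[0]:b[1]]=1; cents(r&(F.max(2)<50),z,300)
r=np.zeros_like(roi); r[210:235,390:455]=1
print("handle");cents(r&(F.max(2)<70),.161,30)
print("lid/gasket box rough corners"); print(ray(s,np.array([(508,222),(675,214),(684,337),(515,346)])/k,.125).round(4))
print("tray corners"); print(ray(s,np.array([(205,254),(310,253),(310,385),(205,385)])/k,.025).round(4))
print("tote corners"); print(ray(s,np.array([(369,229),(469,239),(459,369),(354,357)])/k,.055).round(4))
print("pot,bottle,tin",ray(s,np.array([(431,172),(353,183),(552,422)])/k,.03).round(3))
a=cv2.resize(F[175:280,145:335],None,fx=4,fy=4,interpolation=cv2.INTER_CUBIC); 
b=cv2.resize(F[145:250,350:490],None,fx=4,fy=4,interpolation=cv2.INTER_CUBIC)
cv2.imwrite("pics/c1.png",cv2.convertScaleAbs(a,alpha=1.5,beta=20))
E
python3 m.py
```

```text
green
86 px [177.4 204.5] w [0.558  0.3608] axis 160.8 rect [559.  365.8] [33.4 61. ] 67.4
82 px [189.4 244. ] w [0.4464 0.3238] axis 81.2 rect [448. 326.] [60.2 33.9] 77.8
12 px [180.4 241.2] w [0.454  0.3492] axis 63.6 rect [454.5 349. ] [12.7  6.2] 64.0
dark
106 px [175.3 203.9] w [0.5572 0.3633] axis 168.1 rect [557.2 363.3] [27. 31.] 71.9
110 px [187.9 243.1] w [0.4478 0.3249] axis 82.2 rect [448.2 326. ] [35.5 24.5] 80.9
notwhite
244 px [176.6 203.7] w [0.5604 0.3633] axis 159.6 rect [558.5 364.7] [36.4 62.9] 67.1
249 px [188.1 243.1] w [0.4488 0.3276] axis 79.3 rect [447.9 324.9] [63.9 35.3] 78.2
6054 px [289.2 206.9] w [0.5467 0.0452] axis 169.0 rect [539.5  43.6] [197.8 254.2] 84.0
handle
225 px [426.1 222.1] w [ 0.4956 -0.295 ] axis 92.6 rect [ 494.6 -289.7] [ 20.5 121.7] 1.7
lid/gasket box rough corners
[[ 0.6721 -0.1325  0.125 ]
 [ 0.6893 -0.4432  0.125 ]
 [ 0.4607 -0.4485  0.125 ]
 [ 0.4428 -0.1412  0.125 ]]
tray corners
[[0.6276 0.4521 0.025 ]
 [0.6309 0.2441 0.025 ]
 [0.371  0.2389 0.025 ]
 [0.37   0.4419 0.025 ]]
tote corners
[[ 0.6734  0.1266  0.055 ]
 [ 0.6547 -0.0684  0.055 ]
 [ 0.4026 -0.0469  0.055 ]
 [ 0.4243  0.1529  0.055 ]]
pot,bottle,tin [[ 0.797  0.004  0.03 ]
 [ 0.773  0.16   0.03 ]
 [ 0.303 -0.227  0.03 ]]
```

View pics/c1.png

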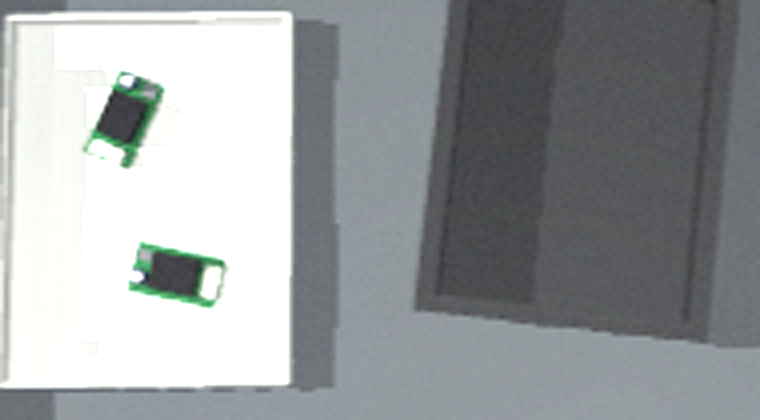

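Both pictures: boards at about (250,290) and (268,346) in the upscaled top view, connector ends at lower-left and right; the tote is at (412,298), the handle at (600,315) on the robot's side of the box. The sizes agree with those given (board 64x36, tote 254x198, handle centre = box centre − 72 mm). Moving now.

Call:
arm_command(commands=[0,0,0,9,50,0,0,0,9,50,0,0,0,9,50,0,0,0,9,50,0,0,0,9,50])

```text
clock: 0.72
tool_pos: [0.2632, -0.6195, 0.2228]
orientation: [51.7, 89.6, 118.4]
force: [-0.0, -0.0, 0.5]
opening: 0.0455
```

```bash
cat > go.py <<'E'
import sys
from h import *
from scipy.spatial.transform import Rotation as Ro
o=get_obs(); R=Ro.from_euler("xyz",o["orientation"],degrees=True).as_matrix()
hd=np.degrees(np.arctan2(R[1,2],R[0,2]))
print("t",round(o["clock"],2),"pos",(o["tool_pos"]*1000).round(1),"head",hd.round(1),"tilt",R[:,0].round(3),"F",o["force"].round(1),"open",round(o["opening"]*1000,1),"j",o["joint_pos"].round(0))
for a in sys.argv[1:]:
    p=np.array([float(v) for v in a.split(",")])
    print(a,"shift",(R.T@(p[:3]-o["tool_pos"]*1000)).round(1),"turn",((hd-p[3]+90)%180-90).round(1) if len(p)>3 else "")
E
python3 go.py 480,-300,230,68 560,200,130,68 558,364,100,68
```

```text
t 0.72 pos [ 263.2 -619.5  222.8] head 66.6 tilt [-0.003  0.006 -1.   ] F [-0.  -0.   0.5] open 45.5 j [-50.  21.   0.  -0. -70. -63.]
480,-300,230,68 shift [ -6.  -72.1 379.4] turn -1.4
560,200,130,68 shift [ 96.6  52.4 869.6] turn -1.4
558,364,100,68 shift [ 127.6  119.1 1019.2] turn -1.4
```

Call:
arm_command(commands=[-3,-12,60,0,50,-3,-12,60,0,50,-3,-12,60,0,50,-3,-12,60,0,50,-3,-12,60,0,50])

```text
clock: 1.35
tool_pos: [0.4391, -0.3648, 0.2353]
orientation: [61.5, 89.3, 127.5]
force: [0.8, -0.1, 0.3]
opening: 0.0435
```

```bash
python3 go.py 480,-300,230,68 560,200,130,68 558,364,100,68
```

```text
t 1.35 pos [ 439.1 -364.8  235.3] head 66.0 tilt [-0.007  0.01  -1.   ] F [ 0.8 -0.1  0.3] open 43.5 j [-20.  11. -11.  -0. -68. -93.]
480,-300,230,68 shift [  5.7 -11.1  75.8] turn -2.0
560,200,130,68 shift [109.8 118.1 564.6] turn -2.0
558,364,100,68 shift [141.4 186.2 713.4] turn -2.0
```

Call:
arm_command(commands=[0,14,58,-2,50,0,14,58,0,50,3,14,58,0,50,3,14,58,0,50,10,14,58,0,50])

```text
clock: 1.98
tool_pos: [0.4861, -0.0601, 0.221]
orientation: [56.3, 89.3, 124.4]
force: [1.9, -1.1, -0.3]
opening: 0.0438
```

Call:
arm_command(commands=[15,18,58,0,50,15,18,58,0,50,15,18,58,0,50,15,18,58,0,50,15,18,58,0,50])

```text
clock: 2.6
tool_pos: [0.5083, 0.2435, 0.1499]
orientation: [47.3, 89.3, 115.5]
force: [1.1, -0.6, -0.9]
opening: 0.0438
```

```bash
python3 go.py 558,364,60,68
```

```text
t 2.6 pos [508.3 243.5 149.9] head 68.2 tilt [-0.005  0.011 -1.   ] F [ 1.1 -0.6 -0.9] open 43.8 j [  45.   14.  -19.   -1.  -57. -156.]
558,364,60,68 shift [ 90.9  -2.2 129.6] turn 0.2
```

Call:
arm_command(commands=[10,0,50,0,50,10,0,45,0,50,20,0,25,0,50,20,0,10,0,50,15,0,0,0,50])

```text
clock: 3.22
tool_pos: [0.5553, 0.3725, 0.0704]
orientation: [61.8, 89.3, 130.2]
force: [-0.1, -1.1, -0.3]
opening: 0.0437
```

```bash
python3 go.py 558,364,9,68
python3 - <<'E'
from h import *
a=[]
for n,c in(("top",(0.55,.35,.03)),("scene",(.53,.35,.03))):
    s=cam(n);u,v=proj(s,np.array(c))[0].astype(int)
    a.append(cv2.resize(s["frame"][max(0,v-45):max(0,v-45)+95,u-47:u+48],(390,390),interpolation=cv2.INTER_CUBIC))
cv2.imwrite("pics/a1.png",cv2.convertScaleAbs(np.hstack(a),alpha=1.3,beta=15))
E
```

```text
t 3.23 pos [555.3 372.5  70.4] head 68.5 tilt [-0.007  0.009 -1.   ] F [-0.1 -1.1 -0.3] open 43.7 j [  50.   27.  -10.   -1.  -52. -161.]
558,364,9,68 shift [61.3 -6.3 -7.2] turn 0.5
```

View pics/a1.png

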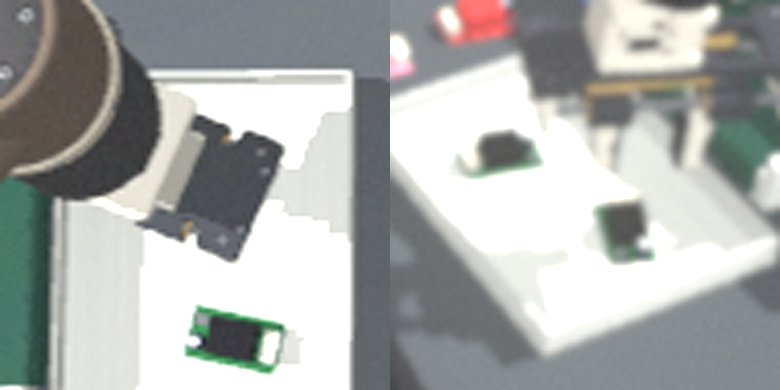

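The fingers (scene half, about (608,130) and (695,130)) stand above and behind the far board at (625,225), consistent with 60 mm height; descending.

Call:
arm_command(commands=[15,-3,-4,0,50,15,-3,-3,0,50,14,-1,-1,0,50,8,0,0,0,50,0,0,0,0,50])

```text
clock: 3.95
tool_pos: [0.5581, 0.3586, 0.016]
orientation: [65.5, 89.3, 133.7]
force: [0.7, -0.4, 0.8]
opening: 0.0437
```

```bash
python3 go.py 558,364,9.5,68
```

```text
t 3.95 pos [558.1 358.6  16. ] head 68.3 tilt [-0.008  0.008 -1.   ] F [ 0.7 -0.4  0.8] open 43.7 j [  49.   30.  -14.   -1.  -46. -160.]
558,364,9.5,68 shift [6.6 2.  4.9] turn 0.3
```

Call:
arm_command(commands=[4,1,3,0,50,2,1,2,0,50,1,0,0,0,50])

```text
clock: 4.32
tool_pos: [0.5586, 0.3655, 0.0096]
orientation: [56.4, 89.3, 124.8]
force: [-0.2, 0.5, 0.4]
opening: 0.0435
```

```bash
python3 go.py 558,364,9.5,68
```

```text
t 4.33 pos [558.6 365.5   9.6] head 68.3 tilt [-0.007  0.01  -1.   ] F [-0.2  0.5  0.4] open 43.5 j [  50.   31.  -13.   -1.  -45. -161.]
558,364,9.5,68 shift [ 0.1  0.  -1.6] turn 0.3
```

Call:
arm_command(commands=[0,0,-1,0,0,0,0,0,0,0,0,0,0,0,0,0,0,0,0,0])

```text
clock: 4.82
tool_pos: [0.5582, 0.3646, 0.01]
orientation: [54.0, 89.3, 122.3]
force: [0.1, 0.3, -1.1]
opening: 0.0256
```

Call:
arm_command(commands=[-10,0,0,0,0,-15,0,0,0,0,-20,0,0,0,0,-20,0,0,0,0,-20,0,0,0,0])

```text
clock: 5.45
tool_pos: [0.5587, 0.3633, 0.1002]
orientation: [56.5, 89.3, 124.9]
force: [-0.6, -0.3, 0.2]
opening: 0.0257
```

```bash
python3 go.py 540,42,100,174 579,38,100,174
```

```text
t 5.45 pos [558.7 363.3 100.2] head 68.3 tilt [-0.007  0.01  -1.   ] F [-0.6 -0.3  0.2] open 25.7 j [  49.   25.   -9.   -1.  -55. -161.]
540,42,100,174 shift [  -2.7 -101.2 -305.5] turn 74.3
579,38,100,174 shift [  -3.  -139.  -294.8] turn 74.3
```

Call:
arm_command(commands=[-4,0,0,-10.6,0,-4,0,0,-10.6,0,-4,0,0,-10.6,0,-2,0,0,-10.6,0,-2,0,0,-10.6,0])

```text
clock: 6.08
tool_pos: [0.5606, 0.3646, 0.1268]
orientation: [-35.4, 89.0, 86.9]
force: [-0.1, 0.4, -0.5]
opening: 0.0256
```

Call:
arm_command(commands=[-2,0,0,-10.6,0,-2,0,0,-10.6,0,-2,0,0,-10.6,0,-2,0,0,-10.6,0,-2,0,0,-10,0])

```text
clock: 6.7
tool_pos: [0.5614, 0.3649, 0.1447]
orientation: [-100.2, 88.7, 75.4]
force: [0.3, 0.4, -0.4]
opening: 0.0257
```

```bash
python3 go.py 540,42,100,174 579,38,100,174
```

```text
t 6.7 pos [561.4 364.9 144.7] head 175.6 tilt [ 0.006  0.022 -1.   ] F [ 0.3  0.4 -0.4] open 25.7 j [ 49.  23.  -7.  -1. -59. -53.]
540,42,100,174 shift [ 37.6 324.5  -3.4] turn 1.6
579,38,100,174 shift [ 37.7 325.4 -42.6] turn 1.6
```

Call:
arm_command(commands=[0,58,-7,1.6,0,0,58,-7,0,0,0,58,-7,0,0,5,56,-7,0,0,5,50,-7,0,0])

```text
clock: 7.32
tool_pos: [0.5712, 0.0798, 0.1353]
orientation: [-113.0, 88.3, 61.5]
force: [0.6, -0.1, -0.8]
opening: 0.0254
```

```bash
python3 go.py 579,38,60,174
```

```text
t 7.33 pos [571.2  79.8 135.3] head 174.5 tilt [ 0.014  0.026 -1.   ] F [ 0.6 -0.1 -0.8] open 25.4 j [ 27.  15. -19.  -1. -54. -32.]
579,38,60,174 shift [ 74.3  42.9 -10.9] turn 0.5
```

Call:
arm_command(commands=[5,30,-7,0,0,15,12,-3,0,0,20,2,0,0,0,20,0,0,0,0,12,0,0,0,0])

```text
clock: 7.95
tool_pos: [0.5796, 0.0332, 0.0648]
orientation: [-120.7, 87.9, 53.5]
force: [0.0, -0.7, -0.7]
opening: 0.0259
```

```bash
python3 go.py 579,38,11,174;  python3 - <<'E'
from h import *
a=[]
for n,c in(("top",(0.54,.04,.05)),("scene",(.54,.04,.05))):
    s=cam(n);u,v=proj(s,np.array(c))[0].astype(int)
    a.append(cv2.resize(s["frame"][max(0,v-65):max(0,v-65)+130,u-65:u+65],(390,390),interpolation=cv2.INTER_CUBIC))
cv2.imwrite("pics/a2.png",cv2.convertScaleAbs(np.hstack(a),alpha=1.5,beta=20))
E
```

```text
t 7.95 pos [579.6  33.2  64.8] head 174.2 tilt [ 0.021  0.029 -0.999] F [ 0.  -0.7 -0.7] open 25.9 j [ 22.  20. -23.  -2. -45. -27.]
579,38,11,174 shift [53.9 -3.1  2.1] turn 0.2
```

View pics/a2.png

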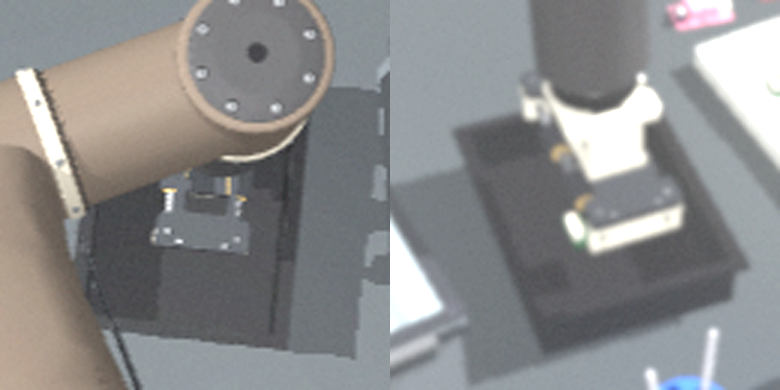

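The gripper hangs inside the tote's +x half (scene half about (630,215)), clear of the walls.

Call:
arm_command(commands=[15,-2,1,0,0,15,-1,1,0,0,12,0,0,0,0,6,0,0,0,0,2,0,0,0,0])

```text
clock: 8.68
tool_pos: [0.5792, 0.039, 0.0122]
orientation: [-120.9, 87.9, 53.4]
force: [-0.8, 1.3, 3.8]
opening: 0.0256
```

```bash
python3 go.py 579,38,11,174
```

```text
t 8.68 pos [579.2  39.   12.2] head 174.3 tilt [ 0.021  0.029 -0.999] F [-0.8  1.3  3.8] open 25.6 j [ 22.  24. -26.  -2. -38. -27.]
579,38,11,174 shift [1.1 1.1 0.1] turn 0.3
```

Call:
arm_command(commands=[1,0,0,0,0,0,0,0,0,35,0,0,0,0,45,0,0,0,0,45])

```text
clock: 9.18
tool_pos: [0.5803, 0.0393, 0.0127]
orientation: [-123.1, 87.9, 51.3]
force: [-0.3, 0.4, -0.1]
opening: 0.0386
```

Call:
arm_command(commands=[-10,0,0,0,45,-20,0,0,0,45,-25,0,0,0,45,-30,0,0,0,45,-25,0,0,0,45])

```text
clock: 9.8
tool_pos: [0.5766, 0.0353, 0.1266]
orientation: [-121.1, 88.0, 53.2]
force: [0.8, 0.4, -0.3]
opening: 0.0393
```

```bash
python3 go.py 448,325,70,169
```

```text
t 9.8 pos [576.6  35.3 126.6] head 174.3 tilt [ 0.021  0.028 -0.999] F [ 0.8  0.4 -0.3] open 39.3 j [ 22.  16. -20.  -1. -53. -27.]
448,325,70,169 shift [  61.9 -273.8  157.7] turn 5.3
```

Call:
arm_command(commands=[0,-54,30,0,50,0,-56,30,0,50,0,-56,30,0,50,8,-55,30,0,50,15,-40,25,5.3,50])

```text
clock: 10.42
tool_pos: [0.4622, 0.3128, 0.1175]
orientation: [-121.3, 87.2, 47.2]
force: [0.7, -0.2, -0.2]
opening: 0.044
```

```bash
python3 go.py 448,325,60,169
python3 - <<'E'
from h import *
s=cam("top"); u,v=proj(s,np.array((0.5,.2,.03)))[0].astype(int)
cv2.imwrite("pics/b1.png",cv2.convertScaleAbs(cv2.resize(s["frame"][v-70:v+70,u-95:u+95],None,fx=4,fy=4,interpolation=cv2.INTER_CUBIC),alpha=1.4,beta=15))
E
```

```text
t 10.43 pos [462.2 312.8 117.5] head 168.5 tilt [ 0.033  0.035 -0.999] F [ 0.7 -0.2 -0.2] open 44.0 j [ 54.  14. -25.   0. -49. -66.]
448,325,60,169 shift [57.4 -6.7 17.8] turn -0.5
```

View pics/b1.png

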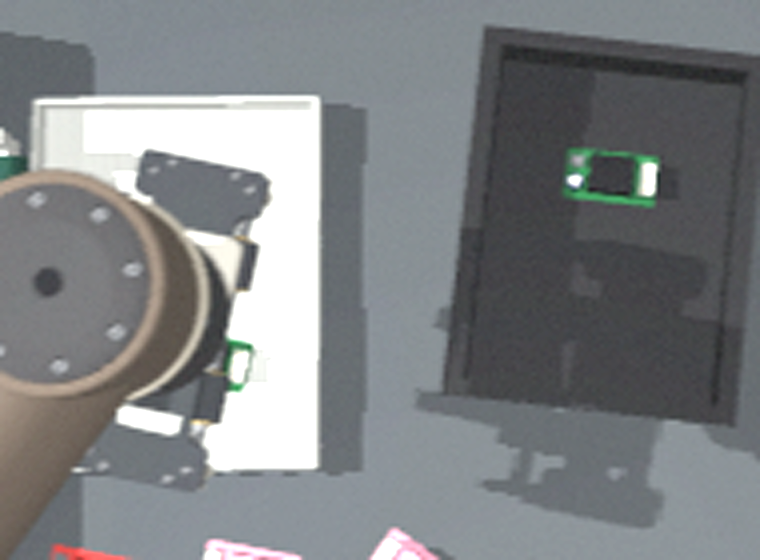

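Board A lies flat in the tote at about (612,177), component side up; board B's connector shows at (240,365) beside the gripper.

Call:
arm_command(commands=[12,-5,12,0,50,15,-2,6,0,50,15,0,2,0,50,12,0,0,0,50,10,0,0,0,50])

```text
clock: 11.1
tool_pos: [0.444, 0.3306, 0.0503]
orientation: [-120.4, 87.2, 48.0]
force: [0.1, 0.1, -0.5]
opening: 0.0437
```

```bash
python3 go.py 448,325,10,169
```

```text
t 11.1 pos [444.  330.6  50.3] head 168.4 tilt [ 0.033  0.037 -0.999] F [ 0.1  0.1 -0.5] open 43.7 j [ 57.  18. -30.   1. -39. -69.]
448,325,10,169 shift [40.1  6.4 -4. ] turn -0.6
```

Call:
arm_command(commands=[12,4,-2,0,50,12,2,-1,0,50,10,1,-1,0,50,4,0,0,0,50])

```text
clock: 11.6
tool_pos: [0.4486, 0.3227, 0.0087]
orientation: [-120.7, 87.2, 47.6]
force: [-0.1, 0.9, -0.9]
opening: 0.0438
```

```bash
python3 go.py 448,325,10,169
```

```text
t 11.6 pos [448.6 322.7   8.7] head 168.3 tilt [ 0.032  0.035 -0.999] F [-0.1  0.9 -0.9] open 43.8 j [ 56.  22. -32.   1. -34. -69.]
448,325,10,169 shift [-1.3 -2.2  1. ] turn -0.7
```

Call:
arm_command(commands=[-1,-2,1,0,50,0,0,0,0,0,0,0,0,0,0,0,0,0,0,0,0,0,0,0,0])

```text
clock: 12.22
tool_pos: [0.4482, 0.3258, 0.0107]
orientation: [-120.6, 87.2, 47.7]
force: [-0.3, -0.4, -1.0]
opening: 0.026
```

Call:
arm_command(commands=[-10,0,0,0,0,-15,0,0,0,0,-25,0,0,0,0,-30,0,0,0,0,-30,0,0,0,0])

```text
clock: 12.85
tool_pos: [0.4437, 0.3205, 0.1257]
orientation: [-121.0, 87.3, 47.3]
force: [0.7, 1.4, -1.1]
opening: 0.0255
```

```bash
python3 go.py 500,46,100,174
```

```text
t 12.85 pos [443.7 320.5 125.7] head 168.3 tilt [ 0.032  0.035 -0.999] F [ 0.7  1.4 -1.1] open 25.5 j [ 57.  12. -26.   1. -49. -69.]
500,46,100,174 shift [  17.9  258.4 -110.1] turn -5.7
```

Call:
arm_command(commands=[0,50,-22,-3,0,0,52,-22,-3,0,0,52,-22,0,0,0,50,-22,0,0,5,30,-18,0,0])

```text
clock: 13.48
tool_pos: [0.5228, 0.0736, 0.1246]
orientation: [-129.5, 86.4, 45.5]
force: [0.6, -0.3, -0.3]
opening: 0.026
```

```bash
python3 go.py 500,46,60,174
```

```text
t 13.47 pos [522.8  73.6 124.6] head 174.9 tilt [ 0.044  0.045 -0.998] F [ 0.6 -0.3 -0.3] open 26.0 j [ 28.  10. -27.  -1. -49. -33.]
500,46,60,174 shift [62.2 32.6 22.9] turn 0.9
```

Call:
arm_command(commands=[5,20,12,0.5,0,12,8,6,0,0,15,0,2,0,0,15,0,0,0,0,12,0,0,0,0])

```text
clock: 14.1
tool_pos: [0.502, 0.0485, 0.0646]
orientation: [-130.2, 86.1, 44.1]
force: [0.9, -0.4, -0.3]
opening: 0.0255
```

```bash
python3 go.py 500,46,11,174
```

```text
t 14.1 pos [502.   48.5  64.6] head 174.3 tilt [ 0.049  0.048 -0.998] F [ 0.9 -0.4 -0.3] open 25.5 j [ 27.  13. -34.  -2. -39. -31.]
500,46,11,174 shift [53.3  5.5  4.1] turn 0.3
```

Call:
arm_command(commands=[15,3,2,0,0,15,1,1,0,0,12,1,1,0,0,7,0,0,0,0,2,0,0,0,0])

```text
clock: 14.72
tool_pos: [0.4993, 0.0483, 0.0114]
orientation: [-130.4, 86.1, 44.1]
force: [-7.3, -1.0, 26.9]
opening: 0.0256
```

```bash
python3 go.py 500,46,11,174
```

```text
t 14.72 pos [499.3  48.3  11.4] head 174.5 tilt [ 0.049  0.047 -0.998] F [-7.3 -1.  26.9] open 25.6 j [ 27.  18. -37.  -2. -31. -31.]
500,46,11,174 shift [ 0.3  2.2 -0.9] turn 0.5
```

Call:
arm_command(commands=[-0.5,0,0,0,0,0,0,0,0,35,0,0,0,0,45,0,0,0,0,45])

```text
clock: 15.22
tool_pos: [0.5002, 0.0488, 0.0129]
orientation: [-131.1, 86.0, 43.5]
force: [-0.2, 0.3, -0.7]
opening: 0.0384
```

Call:
arm_command(commands=[-8,0,0,0,45,-20,0,0,0,45,-40,0,0,0,45,-45,0,0,0,45,-45,0,0,0,45])

```text
clock: 15.85
tool_pos: [0.4898, 0.0398, 0.1736]
orientation: [-129.2, 86.4, 45.4]
force: [0.7, -0.1, -1.0]
opening: 0.0392
```

```bash
python3 go.py 495,-100,215,182.5 495,-294,215,182.5
```

```text
t 15.85 pos [489.8  39.8 173.6] head 174.5 tilt [ 0.044  0.045 -0.998] F [ 0.7 -0.1 -1. ] open 39.2 j [ 27.   4. -28.  -1. -55. -31.]
495,-100,215,182.5 shift [-47.4 136.6 -20.1] turn -8.0
495,-294,215,182.5 shift [-56.1 329.5 -38.6] turn -8.0
```

Call:
arm_command(commands=[-25,20,0,-4,50,-20,30,0,-4,50,-5,55,-4,0,50,-2,55,-4,0,50,-2,50,-4,0,50])

```text
clock: 16.48
tool_pos: [0.5072, -0.1743, 0.2297]
orientation: [-144.0, 85.6, 39.4]
force: [1.0, 0.5, 0.1]
opening: 0.044
```

```bash
python3 go.py 494,-294,215,182.5
python3 - <<'E'
from h import *
a=[]
for n,c in(("top",(0.54,-.08,.05)),("scene",(.52,-.1,.1))):
    s=cam(n);u,v=proj(s,np.array(c))[0].astype(int)
    cv2.imwrite(f"pics/raw_{n}.png",s["frame"])
    a.append(cv2.resize(s["frame"][max(0,v-75):max(0,v-75)+150,u-100:u+100],(400,300),interpolation=cv2.INTER_CUBIC))
cv2.imwrite("pics/c2.png",cv2.convertScaleAbs(cv2.resize(np.hstack(a),(800,300)),alpha=1.5,beta=20))
E
```

```text
t 16.48 pos [ 507.2 -174.3  229.7] head -176.8 tilt [ 0.059  0.048 -0.997] F [1.  0.5 0.1] open 44.0 j [ -0.   6. -17.  -3. -64.   5.]
494,-294,215,182.5 shift [  8.1 119.2  20.9] turn 0.7
```

View pics/c2.png

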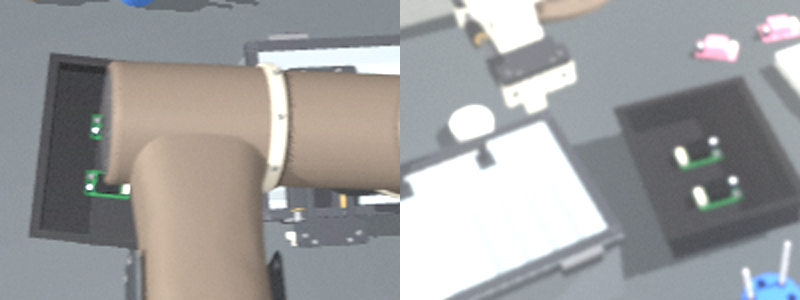

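Both boards lie flat and parallel in the tote (scene half about (700,155) and (718,192)). Cross-check of the handle in the scene view before descending on it.

```bash
python3 - <<'E'
from h import *
import pickle
s=pickle.load(open("scene0.pkl","rb"));F=s["frame"]
P=proj(s,np.array([(.494,-.242,.161),(.494,-.346,.161),(.494,-.294,.161),(.676,-.286,.123)]));print(P.round(1))
print(ray(s,np.array([(163,349),(221,327)])/1.42,.15).round(4))
t=pickle.load(open("top0.pkl","rb"))["frame"]
a=cv2.resize(F[205:265,90:180],None,fx=8,fy=8,interpolation=cv2.INTER_CUBIC)
for u,v in P[:3]: cv2.circle(a,(int((u-90+.5)*8),int((v-205+.5)*8)),3,(0,0,255),-1)
cv2.imwrite("pics/hd.png",a)
E
python3 go.py 494,-294,190,182.5
```

```text
[[153.2 223. ]
 [110.9 236.9]
 [132.4 229.8]
 [159.5 293.6]]
[[ 0.5157 -0.3442  0.15  ]
 [ 0.5099 -0.2425  0.15  ]]
t 16.57 pos [ 507.2 -176.5  228.9] head -177.0 tilt [ 0.057  0.047 -0.997] F [-0.4  1.  -0.2] open 43.7 j [ -0.   6. -17.  -3. -64.   5.]
494,-294,190,182.5 shift [ 32.5 118.2  21.6] turn 0.5
```

View pics/hd.png

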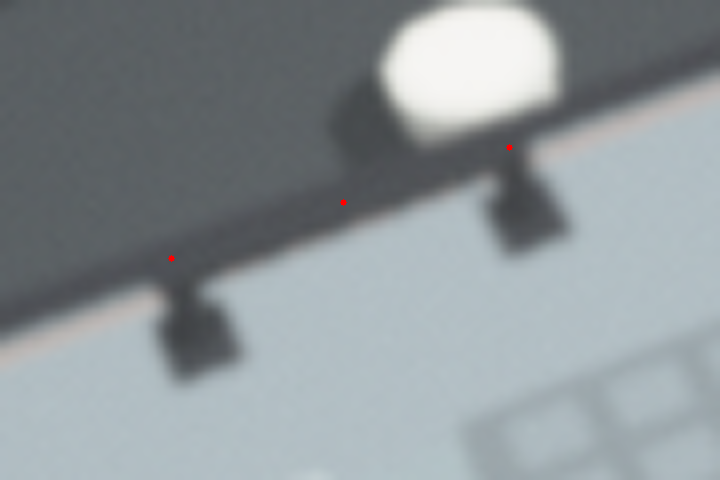

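Predicted post tops (red dots) fall on the tops of the two dark posts, at about (170,260) and (508,148): handle confirmed at (0.494,-0.294).

Call:
arm_command(commands=[4,50,10,0,50,5,40,8,0,50,5,18,3,0,50,5,6,0,0,50,5,0,0,0,50])

```text
clock: 17.2
tool_pos: [0.4933, -0.2923, 0.2001]
orientation: [-144.6, 85.6, 38.5]
force: [0.1, 0.2, 0.4]
opening: 0.0438
```

```bash
python3 go.py 495,-293,142,182.5
```

```text
t 17.2 pos [ 493.3 -292.3  200.1] head -177.0 tilt [ 0.06   0.047 -0.997] F [0.1 0.2 0.4] open 43.8 j [-14.  11. -14.  -4. -62.  18.]
495,-293,142,182.5 shift [58.   3.4  2. ] turn 0.5
```

Call:
arm_command(commands=[15,1,1,0,50,15,1,1,0,50,13,0,0,0,50,9,0,0,0,50,4,0,0,0,50])

```text
clock: 17.82
tool_pos: [0.495, -0.2888, 0.1398]
orientation: [-143.8, 85.6, 39.5]
force: [0.4, -0.0, -0.4]
opening: 0.044
```

```bash
python3 go.py 495,-293,141,182.5
```

```text
t 17.82 pos [ 495.  -288.8  139.8] head -176.9 tilt [ 0.059  0.048 -0.997] F [ 0.4 -0.  -0.4] open 44.0 j [-13.  14. -19.  -4. -54.  19.]
495,-293,141,182.5 shift [-1.4  4.1  0.1] turn 0.6
```

Close on the bar.

Call:
arm_command(commands=[-0.5,3,0,0,50,0,0,0,0,0,0,0,0,0,0,0,0,0,0,0,0,0,0,0,0])

```text
clock: 18.45
tool_pos: [0.4984, -0.2925, 0.1415]
orientation: [-147.4, 85.4, 35.8]
force: [6.0, 1.2, -5.9]
opening: 0.0111
```

```bash
python3 go.py 495,-293,141,182.5
```

```text
t 18.45 pos [ 498.4 -292.5  141.5] head -176.9 tilt [ 0.065  0.047 -0.997] F [ 6.   1.2 -5.9] open 11.1 j [-13.  15. -18.  -4. -54.  19.]
495,-293,141,182.5 shift [0.3 0.4 3.4] turn 0.6
```

Call:
arm_command(commands=[-1,0,0,0,0,-1,0,0,0,0])

```text
clock: 18.7
tool_pos: [0.4985, -0.2924, 0.1423]
orientation: [-147.1, 85.4, 36.1]
force: [4.5, -3.8, -11.7]
opening: 0.0112
```

```bash
python3 go.py
```

```text
t 18.7 pos [ 498.5 -292.4  142.3] head -176.9 tilt [ 0.065  0.048 -0.997] F [  4.5  -3.8 -11.7] open 11.2 j [-13.  14. -18.  -4. -54.  19.]
```

Call:
arm_command(commands=[-1.5,0,0,0,0])

```text
clock: 18.82
tool_pos: [0.4985, -0.2923, 0.1426]
orientation: [-146.7, 85.4, 36.4]
force: [6.7, -4.0, -16.0]
opening: 0.0107
```

Call:
arm_command(commands=[-1.5,0,0,0,0])

```text
clock: 18.95
tool_pos: [0.4986, -0.2923, 0.1428]
orientation: [-146.3, 85.4, 36.8]
force: [6.9, -3.6, -16.1]
opening: 0.0107
```

```bash
python3 go.py
```

```text
t 18.95 pos [ 498.6 -292.3  142.8] head -176.9 tilt [ 0.065  0.048 -0.997] F [  6.9  -3.6 -16.1] open 10.7 j [-14.  15. -18.  -4. -55.  19.]
```

Call:
arm_command(commands=[-2,0,-0.3,0,0])

```text
clock: 19.08
tool_pos: [0.4985, -0.2923, 0.143]
orientation: [-145.4, 85.4, 37.7]
force: [6.9, -4.8, -19.2]
opening: 0.0111
```

Call:
arm_command(commands=[-2,0,-0.3,0,0])

```text
clock: 19.2
tool_pos: [0.4986, -0.2923, 0.1432]
orientation: [-144.5, 85.4, 38.5]
force: [7.2, -3.9, -16.7]
opening: 0.0109
```

```bash
python3 go.py
```

```text
t 19.2 pos [ 498.6 -292.3  143.2] head -177.0 tilt [ 0.062  0.05  -0.997] F [  7.2  -3.9 -16.7] open 10.9 j [-14.  15. -18.  -4. -55.  19.]
```

Call:
arm_command(commands=[-2.5,0,-0.6,0,0])

```text
clock: 19.32
tool_pos: [0.4988, -0.2922, 0.1439]
orientation: [-143.4, 85.5, 39.7]
force: [5.2, -4.3, -14.9]
opening: 0.0109
```

Call:
arm_command(commands=[-2.5,0,-0.6,0,0])

```text
clock: 19.45
tool_pos: [0.499, -0.2923, 0.145]
orientation: [-142.4, 85.5, 40.6]
force: [5.0, -2.9, -11.3]
opening: 0.011
```

```bash
python3 go.py
```

```text
t 19.45 pos [ 499.  -292.3  145. ] head -177.1 tilt [ 0.06   0.051 -0.997] F [  5.   -2.9 -11.3] open 11.0 j [-14.  15. -18.  -4. -55.  19.]
```

Breaking free (force falling as it rises).

Call:
arm_command(commands=[-2,0,-0.5,0,0])

```text
clock: 19.58
tool_pos: [0.4991, -0.2922, 0.1459]
orientation: [-141.6, 85.5, 41.4]
force: [3.6, -2.9, -10.6]
opening: 0.0109
```

Call:
arm_command(commands=[-1.5,0,-0.4,0,0])

```text
clock: 19.7
tool_pos: [0.4993, -0.2922, 0.1467]
orientation: [-141.0, 85.5, 42.0]
force: [4.6, -2.2, -9.5]
opening: 0.0111
```

Call:
arm_command(commands=[-1.5,0,-0.4,0,0])

```text
clock: 19.82
tool_pos: [0.4996, -0.2922, 0.148]
orientation: [-140.7, 85.5, 42.3]
force: [3.5, -1.3, -8.0]
opening: 0.0112
```

```bash
python3 go.py
```

```text
t 19.82 pos [ 499.6 -292.2  148. ] head -177.1 tilt [ 0.057  0.052 -0.997] F [ 3.5 -1.3 -8. ] open 11.2 j [-14.  15. -17.  -4. -56.  19.]
```

Call:
arm_command(commands=[-1.5,0,-0.4,0,0,-1.5,0,-0.4,0,0,-1.5,0,-0.4,0,0])

```text
clock: 20.2
tool_pos: [0.5009, -0.2922, 0.1531]
orientation: [-140.9, 85.5, 42.1]
force: [5.2, -1.4, -8.2]
opening: 0.0112
```

```bash
python3 go.py
```

```text
t 20.2 pos [ 500.9 -292.2  153.1] head -177.1 tilt [ 0.058  0.052 -0.997] F [ 5.2 -1.4 -8.2] open 11.2 j [-14.  14. -17.  -4. -57.  19.]
```

Call:
arm_command(commands=[-1.3,0,-0.5,0,0,-1.3,0,-0.5,0,0,0,0,0,0,0])

```text
clock: 20.58
tool_pos: [0.5018, -0.2922, 0.1566]
orientation: [-141.2, 85.5, 41.8]
force: [3.5, -0.0, -3.5]
opening: 0.0108
```

```bash
python3 go.py
python3 - <<'E'
from h import *
import pickle
a=[]
def P(th):
    h=np.array([.676,-.289,.123]); c=np.array([np.cos(np.radians(2.6)),np.sin(np.radians(2.6)),0]); y=np.array([-c[1],c[0],0]); 
    return [h-c*.236*np.cos(th)+y*k+np.array([0,0,.236*np.sin(th)]) for k in(-.15,.15)]
s=cam("scene");s0=pickle.load(open("scene0.pkl","rb"))
print(proj(s,P(0)).round(1),proj(s,P(.085)).round(1))
for f in(s0,s): a.append(cv2.resize(f["frame"][190:330,60:240],None,fx=2.2,fy=2.2,interpolation=cv2.INTER_CUBIC))
cv2.imwrite("pics/lid.png",cv2.convertScaleAbs(np.hstack(a),alpha=1.3,beta=10))
E
```

```text
t 20.57 pos [ 501.8 -292.2  156.6] head -177.1 tilt [ 0.059  0.052 -0.997] F [ 3.5 -0.  -3.5] open 10.8 j [-14.  14. -16.  -4. -57.  19.]
[[ 68.2 248.3]
 [183.2 206.9]] [[ 65.7 243.1]
 [182.3 201.7]]
```

View pics/lid.png

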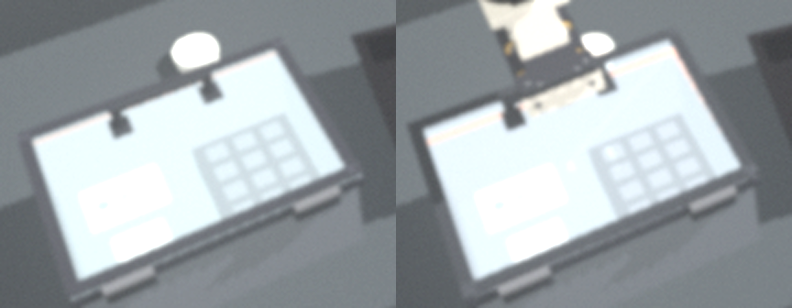

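The lid's front has risen visibly (left post moved from (120,123) to (118,113) in the crops); let me quantify by template match.

```bash
python3 - <<'E'
from h import *
import pickle
s=cam("scene");s0=pickle.load(open("scene0.pkl","rb"))
g0,g1=[cv2.cvtColor(f["frame"],cv2.COLOR_BGR2GRAY) for f in(s0,s)]
c=np.array([np.cos(np.radians(2.6)),np.sin(np.radians(2.6)),0]); y=np.array([-c[1],c[0],0]);z=np.array([0,0,1.]);h=np.array([.676,-.289,.123])
def pt(r,up,k,th): return h-c*(r*np.cos(th)-up*np.sin(th))+y*k+z*(r*np.sin(th)+up*np.cos(th))
for nm,(r,up,k),w in(("post base",(.19,.01,-.052),7),("front -y corner",(.236,.004,-.15),9),("front +y corner",(.236,.004,.15),9),("card",(.12,.006,-.11),14)):
    u,v=proj(s,pt(r,up,k,0))[0].round().astype(int)
    T=cv2.resize(g0[v-w:v+w+1,u-w:u+w+1],None,fx=8,fy=8,interpolation=cv2.INTER_CUBIC); I=cv2.resize(g1[v-w-10:v+w+11,u-w-10:u+w+11],None,fx=8,fy=8,interpolation=cv2.INTER_CUBIC)
    m=cv2.matchTemplate(I,T,cv2.TM_CCOEFF_NORMED);_,q,_,l=cv2.minMaxLoc(m)
    print(nm,(u,v),"meas",(l[0]/8-10,l[1]/8-10),round(q,2),{t:(proj(s,pt(r,up,k,t))-proj(s,pt(r,up,k,0)))[0].round(1) for t in(.07,.085,.1)})
E
python3 go.py
```

```text
post base (np.int64(112), np.int64(243)) meas (-1.25, -3.875) 0.98 {0.07: array([-1.2, -3.3]), 0.085: array([-1.5, -3.9]), 0.1: array([-1.7, -4.6])}
front -y corner (np.int64(68), np.int64(247)) meas (-1.75, -4.25) 0.94 {0.07: array([-2.1, -4.2]), 0.085: array([-2.5, -5.1]), 0.1: array([-2.9, -5.9])}
front +y corner (np.int64(183), np.int64(206)) meas (-0.75, -4.5) 0.99 {0.07: array([-0.7, -4.2]), 0.085: array([-0.9, -5.1]), 0.1: array([-1., -6.])}
card (np.int64(95), np.int64(274)) meas (-0.25, 0.125) 1.0 {0.07: array([-0.9, -2. ]), 0.085: array([-1.1, -2.4]), 0.1: array([-1.3, -2.8])}
t 20.68 pos [ 501.8 -292.2  156.5] head -177.1 tilt [ 0.059  0.052 -0.997] F [ 3.   0.8 -3.3] open 11.1 j [-14.  14. -16.  -4. -57.  19.]
```

Estimates lie at 0.072–0.085 rad, mean about 18 mm; add about 1 mm at the handle.

Call:
arm_command(commands=[-1.1,0,-0.3,0,0,-0.5,0,-0.1,0,0,-0.2,0,0,0,0,-0.2,0,0,0,0])

```text
clock: 21.18
tool_pos: [0.5023, -0.2921, 0.1584]
orientation: [-141.2, 85.5, 41.7]
force: [4.0, 0.2, -6.6]
opening: 0.011
```

```bash
python3 go.py
python3 - <<'E'
from h import *
for i in range(6): s=snapshot("scene")
cv2.imwrite("pics/fin.png",cv2.convertScaleAbs(cv2.resize(s["frame"],None,fx=1.42,fy=1.42),alpha=1.3,beta=10))
E
python3 go.py
```

```text
t 21.18 pos [ 502.3 -292.1  158.4] head -177.1 tilt [ 0.059  0.052 -0.997] F [ 4.   0.2 -6.6] open 11.0 j [-14.  14. -16.  -4. -57.  19.]
t 21.48 pos [ 502.3 -292.1  158.4] head -177.1 tilt [ 0.059  0.052 -0.997] F [ 3.8  0.5 -6.7] open 10.9 j [-14.  14. -16.  -4. -57.  19.]
```

View pics/fin.png

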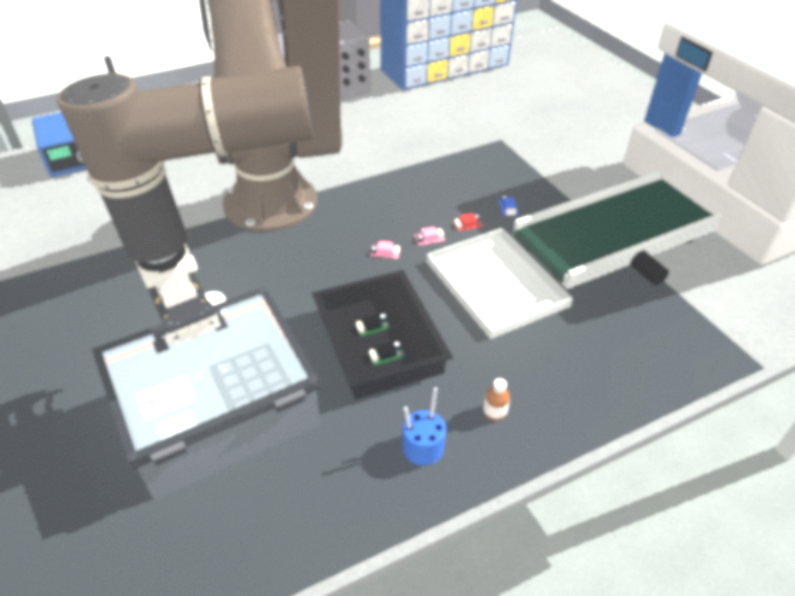

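The final picture shows both boards in the tote at (372,323) and (385,352). The pot, bottle and tin look unmoved, and the lid is held slightly open. It stayed steady for 0.3 s.

```bash
python3 -c "
from plant import *
print(close_job())"
```

```text
the job is handed in; nothing more can be done
None
```

I moved both boards from the catch tray into the tote and then broke the lid free. I handed the job in at about 21.5 s with the gripper still holding the lid open.

- **Boards:** They lie flat, component side up, parallel and about 80 mm apart. Both were set down before release. The second touched down with 27 N at the wrist, harder than intended but within the limits, and the last picture shows both lying flat.
- **Lid:** It broke free at about 17–19 N without jumping. By the arm's readings, the handle has risen 16.9 mm and moved back 3.9 mm. That puts the front edge about 20–21 mm open. It held still over a 0.3 s check, with about 7 N downward on the tool.
- **Disagreement:** A picture check just before the last lift of about 2 mm gave 0.072–0.085 rad, against 0.079 from the arm's height. I did not repeat it afterwards, so the opening is good to about ±2 mm.
- **Other things:** The pot, tin and bottle look unmoved by eye in the last picture. I did not measure them again.
- **Tilt:** The tool drifted to about 4.5° off vertical during the moves. I could not correct that with the moves available.

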